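# Locate a green blank in the sloping drilling jig and clamp it

## Task

Pick up the green-painted wooden blank, lay it flat on the sloping grey jig plate, long side along the ledge and dotted face up, and let go so that it slides down against the ledge. Then push the red-posted clamp up behind it until the blank sits fully home in the corner between ledge and end stop and the clamp nips it firmly, with about 15 newtons on the wood, never so hard as to dent it; let go, leaving the clamp up against the blank. Leave the plain blank and the tools lying about alone.

Things in the scene. Friction and masses are not known exactly. Their poses are not given: they have to be found in the camera images.
- part: Green-painted hardwood blank, 120 x 50 x 30 mm (x, y, z), about 0.14 kg, two dark dots on top. Starts flat on the bench. Origin: centre of its underside; z up through the dotted face. Either end may go to the stop. It dents if the clamp bears on it with over 20 N, or if pressed or struck against plate, ledge or stop with over 60 N.
- spare: Plain unpainted wooden blank, 120 x 50 x 30 mm, a bystander with the same axes as the green one; the two may swap places.
- plate: Fixed sloping grey plate of a drilling jig. Origin: its lowest point, the locating corner, on the upper surface where ledge and end stop meet, 58 mm above the bench. x runs along the ledge away from the stop, climbing 12 deg; y up the plate away from the ledge, climbing about 18 deg; z is the outward normal. Surface: x -15 to 247, y -12 to 144 mm. A blank fully home has its origin at x 60, y 25, z 0.
- clamp (a joint): Clamp slide, m: 0 = drawn fully back (starts 0 to 0.02), growing as it moves along the plate's -x towards the stop, up to 0.095. About 4 N of friction; it stays where it is left. It runs on the line y = 25 mm of the plate; its pressing face is at plate x = 190 mm minus this value, so about 0.070 on a blank fully home. The nipped stack is stiff (under 0.05 mm per newton), so the arm's own give decides the force: read it.
- clamp_post (a point): Point on the axis of the clamp's red post, to grip or push it by: 20 mm in diameter, along the plate's z, from 25 to 67 mm above the plate. This point is 50 mm above the plate, 22 mm behind the pressing face. The steel block beneath (32 mm along x, 34 mm along y) reaches 25 mm above the plate.
- pad: Black rubber pad of the clamp, 6 mm thick along the plate's x, 34 mm wide, from 1 to 25 mm above the plate. Origin: the centre of its lower edge face, 3 mm behind its pressing face; axes as the plate's.
- screwdriver: Screwdriver with a blue handle lying on the bench, a bystander.
- knife: Yellow and black utility knife lying on the bench, about 190 mm long, a bystander.
- glue: White glue bottle, 150 mm tall, 56 mm in diameter, standing, a bystander.
- square: Try square lying on the bench: dark wooden stock 100 mm, steel blade 160 mm, a bystander.
- mug: Blue cup, 90 mm tall, 76 mm in diameter, standing, a bystander.
- hammer: Hammer with a wooden handle lying on the bench, a bystander.
- ledge (a point): Middle of the ledge's top inner edge (plate frame x 120, y 0, z 10 mm): aluminium strip along the plate's low edge, 10 mm high, 12 mm thick, x 0 to 240 mm.
- stop (a point): Middle of the end stop's top inner edge (plate frame x 0, y 36, z 22 mm): aluminium bar, 22 mm high, 15 mm thick, y -4 to 76 mm. Friction of the blank on plate, ledge and stop is about 0.15 (varies by a fifth): let go flat and straight on the plate, it slides down to the ledge by itself and on towards the stop, but may halt short of the stop.
Things that resemble listed ones, but are neither listed nor needed, are in the scene too. Several things look just like the part: the one meant starts farthest to the robot's right.

How it is judged:
On the way, in this order (a step that is already met when the one before it is completed fails the run):
1. the green blank lies flat on the plate against the ledge, let go (y of part in the frame of plate between 0.021 and 0.029 m and x of part in the frame of plate between 0.057 and 0.123 m and z of part in the frame of plate between -0.003 and 0.003 m and angle between the z axis of part and the z axis of plate, either way round below 0.05 rad and angle between the x axis of part and the x axis of plate, either way round below 0.1 rad and contact force between the fingers and part below 0.05 N), for 0.2 s.
2. the clamp presses the blank home in the corner with at least 10 N (x of part in the frame of plate between 0.058 and 0.062 m and y of part in the frame of plate between 0.023 and 0.027 m and z of part in the frame of plate between -0.003 and 0.003 m and angle between the z axis of part and the z axis of plate, either way round below 0.05 rad and angle between the x axis of part and the x axis of plate, either way round below 0.03 rad and contact force between pad and part above 10 N), for 0.2 s.
At the end, for the whole second after the job is handed in: The green blank rests flat in the locating corner, within 2 mm of the ledge and the end stop and square to them within 0.03 rad, dotted face up; the clamp is still up against its end, within 1.5 mm (x of part in the frame of plate between 0.058 and 0.062 m and y of part in the frame of plate between 0.023 and 0.027 m and z of part in the frame of plate between -0.003 and 0.003 m and angle between the z axis of part and the z axis of plate, either way round below 0.05 rad and angle between the x axis of part and the x axis of plate, either way round below 0.03 rad and value of joint clamp above 0.0685 m and linear speed of part below 0.01 m/s); the robot touches nothing.
It fails at once if the clamp bears on the blank with more than 20 N (contact force between pad and part above 20 N).
It fails at once if the blank is pressed or struck against the jig plate, ledge or stop with more than 60 N (contact force between part and plate above 60 N).
It fails at once if the plain blank, a tool, the bottle or the cup is moved by more than 20 mm (distance of any of spare, screwdriver, knife, glue, square, mug, hammer from where it was at the start of the episode above 0.02 m).
It also fails if it takes over 72 s, if anything falls off the work surface, if the arm or the gripper's body presses on something with over 40 N, if the wrist force passes 120 N, or if a joint passes its speed limit or range.

## Robot

A 7-joint arm with a two-finger parallel gripper is mounted at the origin on the work surface. World frame = base frame: x ahead of the robot, y to its left, z up, the work surface at z = 0. Lengths are in m, angles in rad, forces in N, time in s.
With the tool pointing down it reaches from about 0.425 to 0.875 m from the base axis. Payload 4.7 kg.
Tool frame: the origin (TCP) lies midway between the tips of the shut fingers; the grasp point (between the pads) lies 19 mm behind it; z points along the fingers, y is the line along which they close (so a half turn about z gives the same grasp; the last joint's range is limited). The gripper opens to 87 mm and grips with 3 to 60 N. Pads are 19 mm wide; open, the fingers measure 117 mm over their backs; the gripper's body (75 mm by 190 mm) begins 51 mm behind the grasp point.
Start: joints at [1.229, 0.321, -0.07, 1.45, 0.023, 1.371, -0.057], TCP at [0.226, -0.609, 0.223] pointing down, gripper open.
Joint ranges: [-2.86, 2.86], [-0.3, 2.09], [-1.38, 1.24], [0.06, 2.45], [-1.56, 4.7], [0.09, 2.05], [-2.69, 2.69]. Speed limits (rad/s): [2.57, 2.57, 3.14, 3.14, 3.14, 3.14, 3.14].

## Interface

Orientations are given as [roll, pitch, yaw] about the fixed x, y, z axes, in that order (R = Rz(yaw) Ry(pitch) Rx(roll)).
In Python, from station import arm gives the robot as it stands. The module is installed in compiled form; this text tells all that it offers.
- The arm moves only by the shell command python3 -m jog 'ROWS' [FORCE]. ROWS is JSON, a list of rows, each a list of 7 numbers: the shift along the world's x, y, z in units of 0.3 m (1.0 is 0.3 m), then the turn, a rotation vector about the world's x, y, z in units of pi rad (1.0 is pi rad), then the closure, from -1 (fully open) to 1 (shut). In form: [[x, y, z, ax, ay, az, claw], ...]. A call has 1 to 5 rows; each row is the pose to reach, as a shift and turn from the pose commanded when the call began, turning the shorter way round; what a row does not reach only later rows make up. A row lasts 1/8 s, in which the tool goes at most 62.5 mm and 10.7 degrees, less where a joint would pass 70% of its speed; a pose out of reach is approached as far as the arm can. A call with a number of a shift or a turn outside -1 to 1 is refused whole. A call with a gripper value outside its range is refused whole. The fingers move at their own pace and stop on an object; FORCE is the grip in N (left out, the last holds). Time passes only in rows, so rows that repeat a pose let the fingers close. It gives the time, the measured TCP pose, the force, the opening and the grip force at its end, in the units of the state.
- arm.observe(): the state, without advancing time (a new reading comes with each control period).
- arm.read_camera(name): name is "scene" or "top" or "wrist"; returns a dict with "frame" (480x640x3 uint8, red, green, blue), "fx", "fy", "cx", "cy" (pixels), "eye" and "attitude" of the camera in the world. Camera axes: x right, y up, looking along -z (the intrinsics and any distortion apply to the point x, -y, -z); pixel columns grow to the right and rows downward; lengths in m; the calibration is good to about 2 mm. A picture is of the moment at which its call begins. There is no depth.
- arm.close_job(): hands the job in; it is judged then, once.
The state is a dict: "clock": time; "joint_positions": joint angles; "joint_vel": joint speeds; "tau": joint torques, N m; "position": TCP position; "eef_rot": TCP orientation; "force": force on the tool from outside, world axes, zero at the start; "ft_torque": the same for the moment, N m; "width": finger opening in m; "grip_force": force on a finger pad.
Only numpy, scipy, OpenCV 4.12 (cv2) and the standard library are available. Lean on these libraries where they do the work, as an engineer would, in place of code of your own. Each camera call takes 0.05 s, during which the arm holds its last target. There are 200 camera calls.

## Working session

There is one attempt and no reset: what is moved stays moved. The work goes in short steps, Python scripts to look and compute and a shell command to move; the robot and the scene stay as the last step left them, time stands still between calls to the robot, and variables do not carry over. Pictures are saved under pics/ and viewed, at most 10 in all, crops included, and the job is handed in when it is done.

```bash
mkdir -p pics
cat > h.py <<'E'
import numpy as np, cv2, json
from station import arm
from scipy.spatial.transform import Rotation as R
def snap(name,fn):
    c=arm.read_camera(name); cv2.imwrite(f'pics/{fn}.png',c['frame'][:,:,::-1])
    m={k:(np.array(v).tolist() if v is not None else None) for k,v in c.items() if k!='frame'}
    json.dump(m,open(f'pics/{fn}.json','w')); return c
def att(c):
    a=np.array(c['attitude'],float)
    return a if a.shape==(3,3) else (R.from_euler('xyz',a).as_matrix() if a.size==3 else None)
E
python3 - <<'E'
from h import *
for n in('scene','top'):
    c=snap(n,n); print({k:v for k,v in c.items() if k!='frame'})
print(arm.observe())
E
```

```text
{'fx': 538.7162731791683, 'fy': 538.7162731791683, 'cx': 315.52714186159426, 'cy': 236.46001077130833, 'eye': array([ 0.99553519, -0.76691929,  1.15688212]), 'attitude': array([0.75559648, 0.00563796, 0.47488614])}
{'fx': 472.1203969853768, 'fy': 472.1203969853768, 'cx': 319.9984556708505, 'cy': 240.65016529417983, 'eye': array([0.32436085, 0.09861617, 1.30835556]), 'attitude': array([ 0.15325171,  0.00564135, -1.55760051])}
{'clock': 0.1, 'joint_positions': array([ 1.22909855,  0.32175309, -0.07011532,  1.45158505,  0.02259223,
        1.37083334, -0.0569171 ]), 'joint_vel': array([-0.00044752, -0.0017013 ,  0.00089683, -0.00196337,  0.00129594,
        0.00013041, -0.00080597]), 'tau': array([-1.78781152e-04, -4.92570949e+01, -4.05472387e-01, -3.13398707e+01,
       -6.40441803e-02,  3.94376472e-02,  6.77533421e-05]), 'position': array([ 0.22621114, -0.60880782,  0.22155232]), 'eef_rot': array([-3.13980298e+00,  7.96179701e-05,  3.55836801e-01]), 'force': array([-0.27652497, -0.31511363,  0.31048534]), 'ft_torque': array([0.0355449 , 0.07226081, 0.00527529]), 'grip_force': 0.0, 'width': 0.08664381553297347}
```

View pics/scene.png

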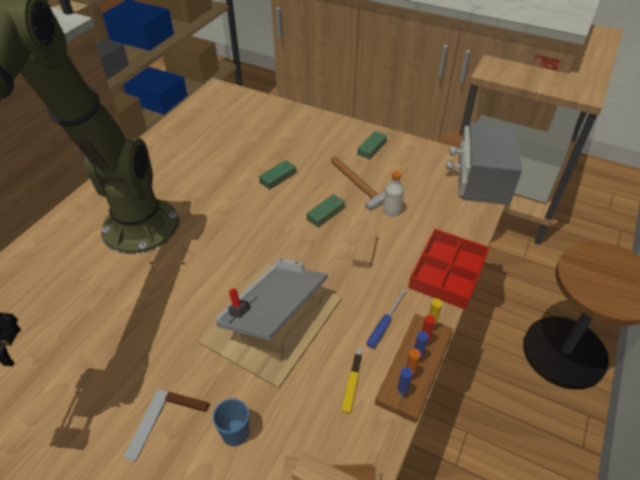

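View pics/top.png

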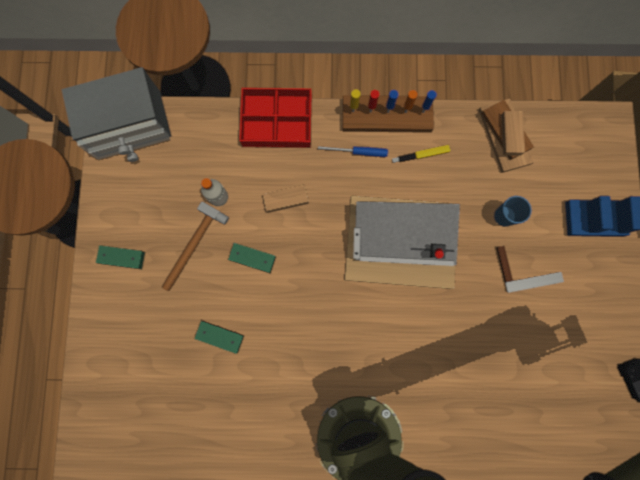

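The top view shows three green blanks, at (252,258), (219,336) and (120,257). The one farthest to the robot's right (−y, image right) is at (252,258). The jig plate is around (407,232), with the red post at (439,254).

Run:
```python
from h import *
t=cv2.imread('pics/top.png'); s=cv2.imread('pics/scene.png')
def crop(im,x,y,w,h,f): return cv2.resize(im[y:y+h,x:x+w],None,fx=f,fy=f,interpolation=cv2.INTER_CUBIC)
a=crop(t,342,190,130,100,4)[:, :520]   #520x400
b=crop(t,222,235,70,50,4)  #280x200
c=crop(s,195,255,140,130,4) #560x520
d=crop(s,300,190,55,40,4)  #220x160
M=np.zeros((600,800,3),np.uint8); M[:400,:520]=a; M[:200,520:800]=b; M[200:360,520:740]=d; cv2.imwrite('pics/m1.png',M)
cv2.imwrite('pics/m2.png',c)
```

```text
(no output)
```

View pics/m1.png

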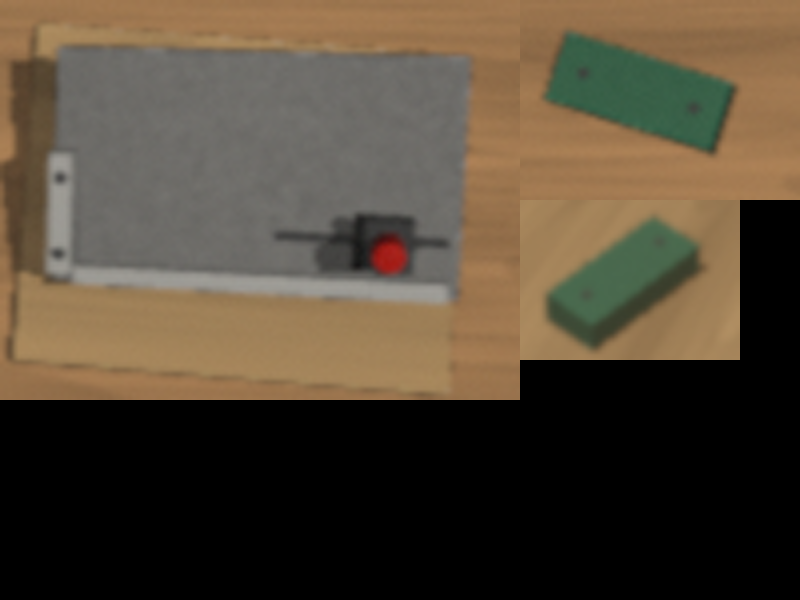

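View pics/m2.png

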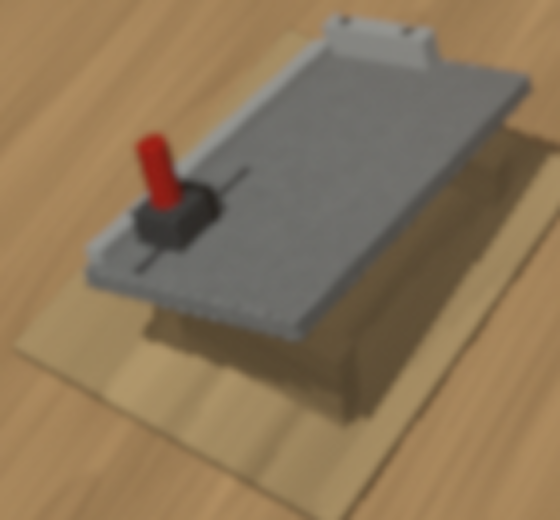

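```bash
cat > fit.py <<'E'
from h import *
from scipy.optimize import least_squares
C={n:json.load(open(f'pics/{n}.json')) for n in('top','scene')}
def proj(c,P):
    p=(np.atleast_2d(P)-c['eye'])@R.from_euler('xyz',c['attitude']).as_matrix()
    return np.c_[c['cx']+c['fx']*p[:,0]/-p[:,2], c['cy']-c['fy']*p[:,1]/-p[:,2]]
up=lambda u,ox,oy:(np.array(u,float)+.5)/4-.5+np.array([ox,oy])
# part
dt=up([[585-520,73],[694-520,107]],222,235); ds=up([[67,94],[139,42]],300,190)
def fp(v):
    x,y,a,d=v; e=np.array([np.cos(a),np.sin(a),0])*d; P=np.array([x,y,.03])
    return np.r_[(proj(C['top'],[P+e,P-e])-dt).ravel(),(proj(C['scene'],[P-e,P+e])-ds[::-1]).ravel()] if 0 else np.r_[(proj(C['top'],[P+e,P-e])-dt).ravel(),(proj(C['scene'],[P+e,P-e])-ds[S]).ravel()]
for S in([0,1],[1,0]):
    r=least_squares(fp,[.4,.3,1.5-.3,.04]); print('part',r.x.round(4),r.cost,r.fun.round(1))
T=[((-15,144,0),(60,46)),((247,144,0),(471,57)),((0,0,10),(75,268)),((240,0,10),(450,283)),((0,76,22),(75,153)),((-15,76,22),(50,152)),((-15,-4,22),(45,277))]
S=[((-15,144,0),(529,76)),((247,144,0),(299,326)),((247,-12,0),(88,272)),((0,76,22),(432,42)),((0,76,0),(437,66))]
Pt,ut=np.array([a for a,b in T])/1e3,up([b for a,b in T],342,190)
Ps,us=np.array([a for a,b in S])/1e3,up([b for a,b in S],195,255)
qt,qs=up([[390,248]],342,190),up([[151,141]],195,255)
def fl(v):
    M=R.from_rotvec(v[3:6]).as_matrix(); o=v[:3]; post=np.array([[.212-v[6],.025,.067]])
    f=lambda p:o+p@M.T
    return np.r_[(proj(C['top'],f(Pt))-ut).ravel(),(proj(C['scene'],f(Ps))-us).ravel(),(proj(C['top'],f(post))-qt).ravel(),(proj(C['scene'],f(post))-qs).ravel(),
      (o[2]-.058)*2000,(M[2,0]-np.sin(np.radians(12)))*200,(M[2,1]-np.sin(np.radians(18)))*60]
r=least_squares(fl,[.35,.05,.058,0,0,-1.57,.01],loss='soft_l1'); v=r.x; M=R.from_rotvec(v[3:6]).as_matrix()
print('plate',v.round(4)); print(M.round(4)); print(np.degrees(np.arcsin(M[2])),fl(v).round(1))
np.savez('plate.npz',o=v[:3],M=M,q=v[6])
E
python3 fit.py
```

```text
part [0.4743 0.296  1.864  0.0129] 296.16829536680905 [  8.6   5.4  -9.6  -5.7   9.4  -8.9 -10.1   9.9]
part [0.4744 0.296  1.2774 0.0394] 0.762059107323249 [-0.5 -0.2 -0.5 -0.1 -0.5  0.6 -0.3  0.6]
plate [ 4.8000e-01  3.0000e-04  5.8100e-02  6.8900e-02 -4.1020e-01 -1.5748e+00
  1.1100e-02]
[[-0.056   0.9539 -0.2947]
 [-0.9765  0.0092  0.2154]
 [ 0.2082  0.2998  0.931 ]]
[12.01415755 17.44820693 68.59165963] [-1.2 -0.3 -0.3 -1.3 -0.6 -1.  -0.3 -0.7 -0.9 -0.2 -0.3 -0.1  0.5 -1.2
 -0.1 -0.4 -0.5 -0.2 -1.7  0.1 -2.9  0.3 -2.6  1.6 -0.4  1.6 -0.   0.7
  0.1  0.  -0.6]
```

The two views agree. The part is at about (0.474, 0.296), yaw 1.277. The plate corner is at (0.480, 0.000, 0.058), with slopes of 12° and 17.4°. I'm moving in an arc at height and above the part.

```bash
python3 -m jog '[[0.733,0.667,0.267,0,0,0.0977,-1],[0.733,0.667,0.267,0,0,0.0977,-1],[0.733,0.667,0.267,0,0,0.0977,-1],[0.733,0.667,0.267,0,0,0.0977,-1],[0.733,0.667,0.267,0,0,0.0977,-1]]' && python3 -m jog '[[0.513,0.897,0,0,0,0.0977,-1],[0.513,0.897,0,0,0,0.0977,-1],[0.513,0.897,0,0,0,0.0977,-1],[0.513,0.897,0,0,0,0.0977,-1],[0.513,0.897,0,0,0,0.0977,-1]]' && python3 -m jog '[[-0.133,1,0,0,0,0.0977,-1],[-0.133,1,0,0,0,0.0977,-1],[-0.133,1,0,0,0,0.0977,-1],[-0.133,1,0,0,0,0.0977,-1],[-0.133,1,0,0,0,0.0977,-1]]'
```

```text
clock: 0.72
position: [0.4477, -0.4073, 0.303]
eef_rot: [-3.141, -0.0, 0.663]
force: [0.5, -0.6, -0.5]
width: 0.0872
grip_force: 0.0
clock: 1.35
position: [0.6007, -0.1382, 0.3024]
eef_rot: [-3.141, 0.0, 0.97]
force: [0.4, -1.6, -0.3]
width: 0.0871
grip_force: 0.0
clock: 1.98
position: [0.5593, 0.1625, 0.3025]
eef_rot: [-3.141, 0.0, 1.278]
force: [0.1, 0.9, 0.3]
width: 0.0872
grip_force: 0.0
```

```bash
python3 -m jog '[[-0.284,0.445,-0.55,0,0,0,-1],[-0.284,0.445,-0.55,0,0,0,-1],[-0.284,0.445,-0.55,0,0,0,-1],[-0.284,0.445,-0.55,0,0,0,-1],[-0.284,0.445,-0.55,0,0,0,-1]]'
python3 - <<'E'
from h import *
c=snap('wrist','w1');print({k:v for k,v in c.items() if k!='frame'})
E
```

```text
clock: 2.6
position: [0.4714, 0.2947, 0.1351]
eef_rot: [-3.137, 0.003, 1.282]
force: [-0.4, 0.2, 0.9]
width: 0.0872
grip_force: 0.0
{'fx': 356.02308637351524, 'fy': 356.02308637351524, 'cx': 322.04271972244766, 'cy': 234.63605688185993, 'eye': array([0.49159432, 0.35931029, 0.29696783]), 'attitude': array([-0.25636274,  0.00569103, -0.28871209])}
```

View pics/w1.png

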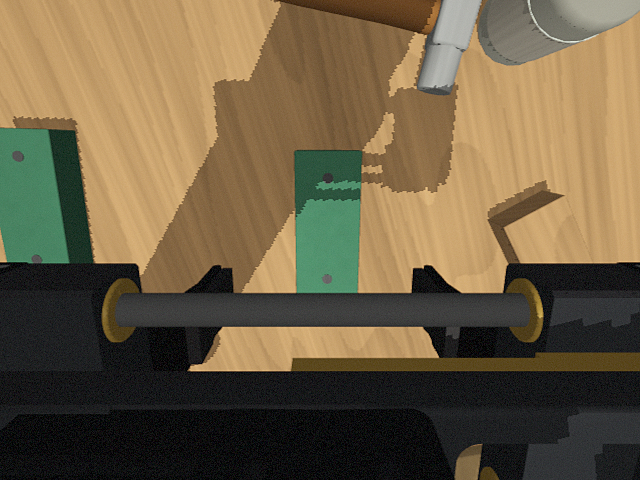

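The wrist view shows the blank between the open fingers, with its dots at (328,178) and (327,279). I'll check the pose from these.

Run:
```python
from h import *
c=json.load(open('pics/w1.json'));A=R.from_euler('xyz',c['attitude']).as_matrix();P=[]
for u,v in((328,178),(327,279)):
    d=A@[(u-c['cx'])/c['fx'],-(v-c['cy'])/c['fy'],-1];e=np.array(c['eye']);P.append(e+d*(.03-e[2])/d[2])
P=np.array(P);print(P,P.mean(0),np.arctan2(*(P[0]-P[1])[[1,0]]),np.linalg.norm(P[0]-P[1]))
print(arm.observe()['position'])
```

```text
[[0.4868685  0.33316581 0.03      ]
 [0.46355899 0.25630284 0.03      ]] [0.47521375 0.29473433 0.03      ] 1.2763508246033146 0.08031967697854693
[0.47392991 0.29354747 0.13672062]
```

```bash
python3 -m jog '[[0.003,0,-0.2,0,0,0,-1],[0.003,0,-0.35,0,0,0,-1],[0.003,0,-0.415,0,0,0,-1],[0.003,0,-0.415,0,0,0,-1]]' && python3 -m jog '[[0,0,0,0,0,0,0.6],[0,0,0,0,0,0,0.6],[0,0,0,0,0,0,0.6],[0,0,0,0,0,0,0.6],[0,0,0,0,0,0,0.6]]' 25
```

```text
clock: 3.15
position: [0.4767, 0.2926, 0.0132]
eef_rot: [-3.141, 0.001, 1.275]
force: [-0.3, 0.4, 0.7]
width: 0.0871
grip_force: 0.0
clock: 3.78
position: [0.4759, 0.2935, 0.0135]
eef_rot: [3.141, 0.0, 1.277]
force: [-0.3, -0.2, 2.6]
width: 0.0498
grip_force: 25.0
```

```bash
cat > tgt.py <<'E'
from h import *
import sys
p=np.load('plate.npz');o,M=p['o'],p['M']
def go(x,y,z,pos=None,rot=None,flip=-1):
    s=arm.observe();pos=s['position'] if pos is None else pos
    rot=R.from_euler('xyz',s['eef_rot']) if rot is None else rot
    W=o+M@(np.array([x,y,z])/1e3); T=R.from_matrix(np.c_[flip*M[:,0],-flip*M[:,1]*1,-M[:,2]]) 
    return W,(W-pos)/.3,(T*rot.inv()).as_rotvec()/np.pi
def loc():
    s=arm.observe();return ((s['position']-o)@M*1e3).round(1),(np.array(s['force'])@M).round(2),(R.from_matrix(M).inv()*R.from_euler('xyz',s['eef_rot'])).as_euler('xyz').round(3)
E
python3 -c "
from tgt import *
print(p['q'])
for a in((105,50,100),(105,50,15)):
    for r in go(*a): print(r.round(4))
print(loc())"
```

```text
0.011089636892101608
[ 0.4924 -0.0802  0.188 ]
[ 0.0549 -1.2459  0.5818]
[-0.0827 -0.0859  0.0849]
[ 0.5174 -0.0985  0.1089]
[ 0.1384 -1.3069  0.318 ]
[-0.0827 -0.0859  0.0849]
(array([-295.4,  -14.6,   22.8]), array([0.75, 0.53, 2.46]), array([-2.787, -0.121,  2.85 ]))
```

```bash
python3 -m jog '[[0,0,0.1,0,0,0,0.6],[0,0,0.3,0,0,0,0.6],[0,0,0.5,0,0,0,0.6],[0,0,0.7,0,0,0,0.6],[0,0,0.8,0,0,0,0.6]]' && python3 -m jog '[[0.01,-0.2,0,0,0,0,0.6],[0.02,-0.4,0,-0.021,-0.021,0.021,0.6],[0.03,-0.6,0,-0.042,-0.043,0.043,0.6],[0.03,-0.8,0,-0.063,-0.064,0.064,0.6],[0.03,-1,0,-0.0827,-0.0859,0.0849,0.6]]' && python3 -m jog '[[0,0,0,0,0,0,0.6],[0,0,0,0,0,0,0.6]]' && python3 -c "
from tgt import *
for a in((105,50,60),(105,50,15)):
    for r in go(*a): print(r.round(4))
print(loc())"
```

```text
clock: 4.4
position: [0.4767, 0.2942, 0.2567]
eef_rot: [3.138, -0.003, 1.277]
force: [0.2, -0.1, -1.7]
width: 0.0499
grip_force: 25.0
clock: 5.03
position: [0.4846, -0.0083, 0.2531]
eef_rot: [2.828, 0.212, 1.516]
force: [0.6, -0.9, -1.7]
width: 0.0497
grip_force: 25.0
clock: 5.28
position: [0.4848, -0.006, 0.2531]
eef_rot: [2.83, 0.209, 1.513]
force: [0.5, -0.4, -1.3]
width: 0.0497
grip_force: 25.0
[ 0.5042 -0.0888  0.1508]
[ 0.0645 -0.2762 -0.3412]
[-0.0002 -0.0001  0.    ]
[ 0.5174 -0.0985  0.1089]
[ 0.1087 -0.3085 -0.4809]
[-0.0002 -0.0001  0.    ]
(array([ 46.5,  63. , 178.9]), array([ 0.09,  0.12, -1.45]), array([-3.141, -0.   ,  3.141]))
```

```bash
python3 -m jog '[[0.084,-0.29,-0.1,0,0,0,0.6],[0.084,-0.29,-0.28,0,0,0,0.6],[0.084,-0.29,-0.40,0,0,0,0.6],[0.084,-0.29,-0.40,0,0,0,0.6],[0.084,-0.29,-0.40,0,0,0,0.6]]'
python3 - <<'E'
from tgt import *
for a in((105,50,19),(105,50,15)):
    for r in go(*a): print(r.round(4))
print(loc())
snap('scene','s2');snap('wrist','w2')
s=cv2.imread('pics/s2.png')[225:385,180:340]; s=cv2.resize(s,(400,400),interpolation=cv2.INTER_CUBIC)
w=cv2.resize(cv2.imread('pics/w2.png'),(400,300))
M_=np.zeros((400,800,3),np.uint8);M_[:,:400]=s;M_[:300,400:]=w;cv2.imwrite('pics/m3.png',M_)
E
```

```text
clock: 5.9
position: [0.5121, -0.0922, 0.1351]
eef_rot: [2.828, 0.209, 1.515]
force: [0.3, -0.3, -1.0]
width: 0.0501
grip_force: 25.0
[ 0.5162 -0.0977  0.1126]
[ 0.0137 -0.0182 -0.0752]
[-0.      0.0008 -0.0008]
[ 0.5174 -0.0985  0.1089]
[ 0.0176 -0.0211 -0.0876]
[-0.      0.0008 -0.0008]
(array([104.6,  52.9,  42.4]), array([ 0.03, -0.03, -1.09]), array([ 3.139e+00, -1.000e-03, -3.140e+00]))
```

View pics/m3.png

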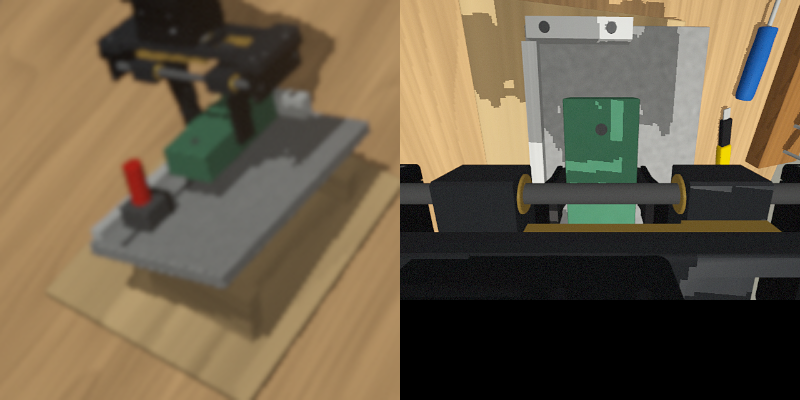

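```bash
python3 -m jog '[[0.006,-0.009,-0.035,0,0.0008,-0.0008,0.6],[0.013,-0.018,-0.07,0,0.0008,-0.0008,0.6],[0.014,-0.019,-0.08,0,0.0008,-0.0008,0.6],[0.014,-0.019,-0.08,0,0.0008,-0.0008,0.6]]' && python3 -c "
from tgt import *
for r in go(105,50,14.5): print(r.round(4))
print(loc())"
```

```text
clock: 6.5
position: [0.514, -0.0993, 0.1086]
eef_rot: [2.834, 0.21, 1.512]
force: [0.1, -0.1, -1.3]
width: 0.0498
grip_force: 25.0
[ 0.5176 -0.0986  0.1084]
[ 0.0117  0.0023 -0.0006]
[-0.0001 -0.0012  0.0009]
(array([105.9,  46.7,  15.6]), array([-0.17, -0.27, -1.25]), array([-3.137,  0.   ,  3.14 ]))
```

```bash
python3 -m jog '[[0.009,0,0.001,0,0,0,0.6],[0.01,-0.001,-0.002,0,0,0,0.6],[0.01,-0.001,-0.002,0,0,0,0.6]]' && python3 -c "
from tgt import *
print(loc())" && python3 -m jog '[[0.001,-0.001,-0.003,0,0,0,0.6],[0.001,-0.001,-0.003,0,0,0,0.6]]' && python3 -c "
from tgt import *
print(loc())"
```

```text
clock: 6.88
position: [0.5175, -0.0997, 0.1087]
eef_rot: [2.833, 0.21, 1.511]
force: [0.4, -0.2, -0.7]
width: 0.0493
grip_force: 25.0
(array([106. ,  50. ,  14.6]), array([-0.  ,  0.15, -0.83]), array([-3.139e+00,  1.000e-03,  3.140e+00]))
clock: 7.12
position: [0.5178, -0.0999, 0.1078]
eef_rot: [2.833, 0.21, 1.511]
force: [-1.1, 0.0, -0.6]
width: 0.0498
grip_force: 25.0
(array([106.1,  50. ,  13.6]), array([-0.09, -1.24, -0.22]), array([-3.139e+00,  1.000e-03,  3.140e+00]))
```

```bash
python3 -m jog '[[0.001,-0.001,-0.003,0,0,0,0.6],[0.001,-0.001,-0.003,0,0,0,0.6]]' && python3 -c "
from tgt import *
print(loc())"; python3 -m jog '[[0.001,-0.001,-0.003,0,0,0,0.6],[0.001,-0.001,-0.003,0,0,0,0.6]]' && python3 -c "
from tgt import *
print(loc())"
```

```text
clock: 7.38
position: [0.5179, -0.1, 0.1078]
eef_rot: [2.833, 0.211, 1.511]
force: [-7.8, 2.4, 9.0]
width: 0.0498
grip_force: 25.0
(array([106.1,  50.1,  13.5]), array([ 0.  , -4.75, 11.18]), array([-3.138e+00,  1.000e-03,  3.140e+00]))
clock: 7.62
position: [0.518, -0.1, 0.1076]
eef_rot: [2.833, 0.211, 1.511]
force: [-12.4, 4.9, 16.3]
width: 0.0499
grip_force: 25.0
(array([106.1,  50.1,  13.3]), array([-0.73, -6.91, 19.93]), array([-3.138e+00,  2.000e-03,  3.140e+00]))
```

Contact is at 13.5 mm, as expected. I'll ease off, open part way and withdraw along the plate normal.

```bash
python3 -m jog '[[-0.0015,0.001,0.005,0,0,0,0.6],[-0.0015,0.001,0.005,0,0,0,-0.6],[-0.0015,0.001,0.005,0,0,0,-0.6],[-0.0015,0.001,0.005,0,0,0,-0.6],[-0.0015,0.001,0.005,0,0,0,-0.6]]' && python3 -m jog '[[-0.007,0.005,0.022,0,0,0,-0.6],[-0.015,0.011,0.047,0,0,0,-0.6],[-0.03,0.022,0.094,0,0,0,-0.6],[-0.059,0.043,0.186,0,0,0,-0.6],[-0.059,0.043,0.186,0,0,0,-0.6]]' && python3 -m jog '[[-0.05,0.036,0.155,0,0,0,-0.6],[-0.05,0.036,0.155,0,0,0,-0.6]]'
python3 - <<'E'
from tgt import *
print(loc())
snap('top','t3');snap('wrist','w3')
s=cv2.imread('pics/t3.png')[185:295,335:475]; s=cv2.resize(s,(400,314),interpolation=cv2.INTER_CUBIC)
w=cv2.resize(cv2.imread('pics/w3.png'),(400,300))
M_=np.zeros((314,800,3),np.uint8);M_[:,:400]=s;M_[:300,400:]=w;cv2.imwrite('pics/m4.png',M_)
E
```

```text
clock: 8.25
position: [0.5178, -0.1003, 0.1073]
eef_rot: [2.833, 0.21, 1.511]
force: [0.1, 0.6, -0.7]
width: 0.0691
grip_force: 0.0
clock: 8.88
position: [0.5019, -0.0868, 0.1668]
eef_rot: [2.826, 0.211, 1.511]
force: [1.0, 0.2, -0.3]
width: 0.0696
grip_force: 0.0
clock: 9.12
position: [0.487, -0.0759, 0.2135]
eef_rot: [2.826, 0.211, 1.511]
force: [0.1, -0.4, 0.4]
width: 0.0696
grip_force: 0.0
(array([106.4,  52.5, 126.3]), array([0.48, 0.21, 0.27]), array([3.138e+00, 2.000e-03, 3.140e+00]))
```

View pics/m4.png

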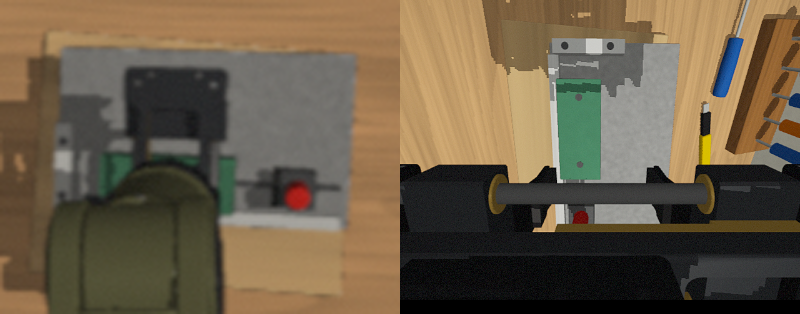

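The blank lies along the ledge, short of the stop, with its dots at (578,97) and (580,164) in the right-hand panel. I'll check its plate pose and refine the post position.

Run:
```python
from tgt import *
c=json.load(open('pics/w3.json'));A=R.from_euler('xyz',c['attitude']).as_matrix();e=np.array(c['eye'])
def on(u,v,z):
    d=A@[(u-c['cx'])/c['fx'],-(v-c['cy'])/c['fy'],-1]; d=M.T@d; q=M.T@(e-o); return ((q+d*(z/1e3-q[2])/d[2])*1e3).round(1)
for u,v,z in((578,97,30),(580,164,30),(580,218,67),(552,53,22),(625,53,22),(625,39,22)): print(on((u-400)*1.6,v*1.6,z))
# approach waypoints for pushing, behind post
for a in((240,25,110),(232,25,34)):
    for r in go(*a): print(r.round(4))
```

```text
[47.9 24.6 30. ]
[127.4  24.9  30. ]
[178.   27.1  67. ]
[ 0.6 -3.7 22. ]
[ 0.7 77.1 22. ]
[-13.5  76.7  22. ]
[ 0.458  -0.2101  0.2179]
[-0.0904 -0.4451  0.0271]
[ 0.0002 -0.0006  0.0008]
[ 0.4809 -0.2187  0.1455]
[-0.0142 -0.4736 -0.2144]
[ 0.0002 -0.0006  0.0008]
```

Blank at x 88, y 25, flat on the ledge. Next I'll close the fingers and come down behind the post.

```bash
python3 -m jog '[[-0.05,-0.2,0.02,0,0,0,1],[-0.09,-0.445,0.027,0,-0.0006,0.0008,1],[-0.09,-0.445,0.027,0,-0.0006,0.0008,1],[-0.09,-0.445,0.027,0,-0.0006,0.0008,1],[-0.09,-0.445,0.027,0,-0.0006,0.0008,1]]' 20 && python3 -m jog '[[0,0,0,0,0,0,1],[0,0,0,0,0,0,1]]' && python3 -m jog '[[0.02,-0.014,-0.06,0,0,0,1],[0.05,-0.036,-0.155,0,0,0,1],[0.073,-0.053,-0.23,0,0,0,1],[0.073,-0.053,-0.23,0,0,0,1],[0.073,-0.053,-0.23,0,0,0,1]]'
python3 - <<'E'
from tgt import *
print(loc())
for r in go(222,25,36): print(r.round(4))
snap('scene','s4')
s=cv2.imread('pics/s4.png')[215:375,180:380]; cv2.imwrite('pics/m5.png',cv2.resize(s,(750,600),interpolation=cv2.INTER_CUBIC))
E
```

```text
clock: 9.85
position: [0.4585, -0.2083, 0.2169]
eef_rot: [2.832, 0.209, 1.516]
force: [0.7, 0.1, 0.9]
width: 0.0278
grip_force: 0.0
clock: 10.1
position: [0.4585, -0.2091, 0.2178]
eef_rot: [2.831, 0.21, 1.515]
force: [-0.1, -0.9, 0.5]
width: 0.0073
grip_force: 0.0
clock: 10.72
position: [0.4805, -0.2258, 0.1498]
eef_rot: [2.83, 0.21, 1.514]
force: [0.5, -0.3, 0.1]
width: 0.0004
grip_force: 0.0
(array([239.8,  25.9,  36.6]), array([ 0.26,  0.53, -0.1 ]), array([ 3.141,  0.   , -3.141]))
[ 0.4808 -0.2085  0.1453]
[ 0.001   0.0576 -0.015 ]
[ 0.0002  0.0001 -0.0001]
```

View pics/m5.png

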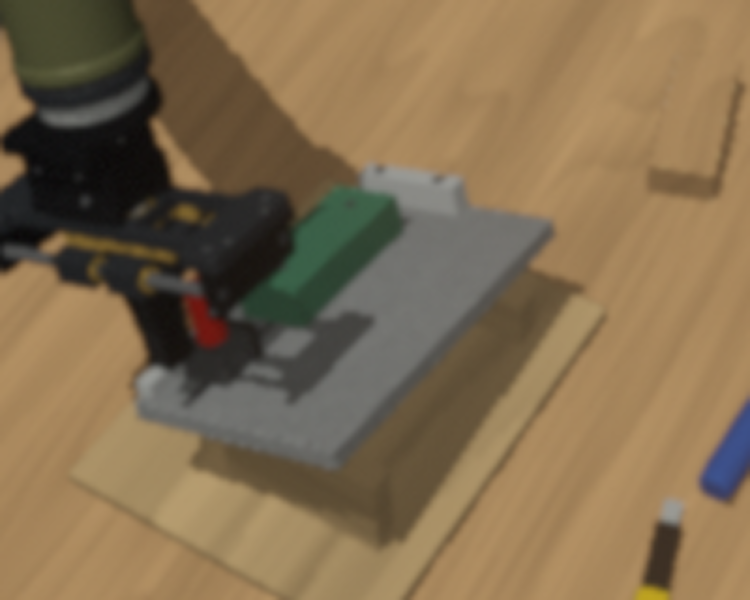

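```bash
python3 -m jog '[[0.002,0.026,-0.006,0,0,0,1],[0.003,0.052,-0.011,0,0,0,1],[0.0045,0.072,-0.016,0,0,0,1],[0.0052,0.088,-0.019,0,0,0,1],[0.006,0.104,-0.022,0,0,0,1]]' && python3 -c "
from tgt import *
print(loc())"; python3 -m jog '[[0.001,0.013,-0.003,0,0,0,1],[0.0015,0.026,-0.0055,0,0,0,1],[0.002,0.036,-0.008,0,0,0,1],[0.0025,0.046,-0.01,0,0,0,1]]' && python3 -c "
from tgt import *
print(loc())"
```

```text
clock: 11.4
position: [0.4822, -0.1951, 0.1428]
eef_rot: [2.829, 0.211, 1.513]
force: [0.1, -3.0, 3.2]
width: 0.0003
grip_force: 1.8
(array([208.4,  25.7,  36.2]), array([3.55, 1.  , 2.28]), array([3.141e+00, 1.000e-03, 3.141e+00]))
clock: 11.9
position: [0.4826, -0.1807, 0.139]
eef_rot: [2.831, 0.21, 1.514]
force: [0.4, -3.0, 1.3]
width: 0.0005
grip_force: 1.6
(array([193.5,  25. ,  35.6]), array([3.2 , 0.78, 0.43]), array([-3.141, -0.   , -3.141]))
```

```bash
for i in 1 2; do python3 -m jog '[[0.0004,0.0065,-0.0014,0,0,0,1],[0.0008,0.013,-0.0028,0,0,0,1],[0.0012,0.0195,-0.0042,0,0,0,1],[0.0015,0.026,-0.0055,0,0,0,1],[0.0019,0.0326,-0.0069,0,0,0,1]]' >/dev/null && python3 -c "
from tgt import *
print(loc())"; done
```

```text
(array([183.6,  25. ,  35.7]), array([ 5.37,  1.26, -0.12]), array([-3.141,  0.   , -3.142]))
(array([173.5,  25. ,  35.7]), array([ 3.48,  0.76, -0.36]), array([-3.141,  0.   , -3.141]))
```

```bash
python3 -m jog '[[0.0003,0.0046,-0.001,0,0,0,1],[0.0005,0.0091,-0.002,0,0,0,1],[0.0008,0.0137,-0.003,0,0,0,1],[0.001,0.0182,-0.004,0,0,0,1],[0.0013,0.0228,-0.0049,0,0,0,1]]' >/dev/null && python3 -c "
from tgt import *
print(loc())"; python3 -m jog '[[0.0001,0.0016,-0.0003,0,0,0,1],[0.0002,0.0033,-0.0007,0,0,0,1],[0.0003,0.0049,-0.001,0,0,0,1],[0.0004,0.0065,-0.0014,0,0,0,1]]' >/dev/null && python3 -c "
from tgt import *
print(loc())"
```

```text
(array([166.6,  25.1,  35.7]), array([ 4.34,  0.93, -0.36]), array([-3.141,  0.   , -3.141]))
(array([164.6,  25.1,  35.7]), array([ 4.72, -0.41, -1.23]), array([-3.141,  0.   , -3.141]))
```

```bash
python3 -m jog '[[0.0001,0.0016,-0.0003,0,0,0,1],[0.0002,0.0033,-0.0007,0,0,0,1]]' >/dev/null && python3 -c "
from tgt import *
print(loc())"; python3 -m jog '[[0.0001,0.0016,-0.0003,0,0,0,1],[0.0001,0.0016,-0.0003,0,0,0,1]]' >/dev/null && python3 -c "
from tgt import *
print(loc())"
```

```text
(array([163.6,  25.1,  35.7]), array([ 4.77,  0.06, -1.06]), array([-3.141,  0.   , -3.141]))
(array([163.1,  25.1,  35.7]), array([ 3.84,  0.43, -0.85]), array([-3.141, -0.   , -3.141]))
```

```bash
python3 -m jog '[[0.0001,0.0016,-0.0003,0,0,0,1],[0.0001,0.0016,-0.0003,0,0,0,1]]' >/dev/null && python3 -c "
from tgt import *
print(loc())"
```

```text
(array([162.6,  25.1,  35.7]), array([ 3.84,  0.06, -0.37]), array([-3.141, -0.   , -3.141]))
```

```bash
python3 -m jog '[[0.0001,0.0016,-0.0003,0,0,0,1],[0.0001,0.0016,-0.0003,0,0,0,1]]' >/dev/null && python3 -c "
from tgt import *
print(loc())"
```

```text
(array([162.1,  25.1,  35.8]), array([ 3.85, -0.24, -0.65]), array([-3.141, -0.   , -3.141]))
```

```bash
python3 -m jog '[[0.0001,0.0016,-0.0003,0,0,0,1],[0.0001,0.0016,-0.0003,0,0,0,1]]' >/dev/null && python3 -c "
from tgt import *
print(loc())"
```

```text
(array([161.6,  25.1,  35.8]), array([ 4.53,  0.36, -0.71]), array([-3.141, -0.   , -3.141]))
```

```bash
python3 -m jog '[[0.0001,0.0016,-0.0003,0,0,0,1],[0.0001,0.0016,-0.0003,0,0,0,1]]' >/dev/null && python3 -c "
from tgt import *
print(loc())"
```

```text
(array([161.2,  25.1,  35.8]), array([ 3.19,  0.45, -1.13]), array([-3.141,  0.   , -3.141]))
```

```bash
python3 -m jog '[[0.0001,0.0016,-0.0003,0,0,0,1],[0.0001,0.0016,-0.0003,0,0,0,1]]' >/dev/null && python3 -c "
from tgt import *
print(loc())"
```

```text
(array([161.2,  25.1,  35.8]), array([ 5.05,  0.27, -1.05]), array([-3.141e+00,  1.000e-03, -3.142e+00]))
```

```bash
python3 -m jog '[[0,0.0008,-0.0002,0,0,0,1],[0,0.0008,-0.0002,0,0,0,1]]' >/dev/null && python3 -c "
from tgt import *
print(loc())"
```

```text
(array([161.1,  25.1,  35.8]), array([ 6.1 ,  0.72, -1.39]), array([-3.141e+00,  1.000e-03,  3.141e+00]))
```

```bash
python3 -m jog '[[0,0.0008,-0.0002,0,0,0,1],[0,0.0008,-0.0002,0,0,0,1]]' >/dev/null && python3 -c "
from tgt import *
print(loc())"
```

```text
(array([161.1,  25.1,  35.8]), array([ 5.4 ,  1.21, -2.63]), array([-3.141e+00,  1.000e-03,  3.141e+00]))
```

```bash
python3 -m jog '[[0.0001,0.0016,-0.0003,0,0,0,1],[0.0001,0.0016,-0.0003,0,0,0,1]]' >/dev/null && python3 -c "
from tgt import *
print(loc())"
```

```text
(array([161.1,  25.1,  35.8]), array([ 6.69, -0.24, -1.81]), array([-3.141e+00,  2.000e-03,  3.141e+00]))
```

```bash
python3 -m jog '[[0.0001,0.0016,-0.0003,0,0,0,1],[0.0001,0.0016,-0.0003,0,0,0,1]]' >/dev/null && python3 -c "
from tgt import *
print(loc())"
```

```text
(array([161. ,  25.1,  35.8]), array([ 8.39,  0.56, -3.23]), array([-3.141e+00,  2.000e-03,  3.141e+00]))
```

```bash
python3 -m jog '[[0.0001,0.0016,-0.0003,0,0,0,1],[0.0002,0.0033,-0.0007,0,0,0,1],[0.0002,0.0033,-0.0007,0,0,0,1]]' >/dev/null && python3 -c "
from tgt import *
print(loc())"
```

```text
(array([161. ,  25.1,  35.9]), array([10.65, -0.19, -2.67]), array([-3.141e+00,  3.000e-03,  3.141e+00]))
```

```bash
python3 -m jog '[[0.0001,0.0016,-0.0003,0,0,0,1],[0.0002,0.0033,-0.0007,0,0,0,1],[0.0002,0.0033,-0.0007,0,0,0,1]]' >/dev/null && python3 -c "
from tgt import *
print(loc())"
```

```text
(array([160.9,  25.1,  35.9]), array([12.45,  1.01, -3.67]), array([-3.141,  0.005,  3.14 ]))
```

```bash
python3 -m jog '[[0.0002,0.0033,-0.0007,0,0,0,1],[0.0004,0.0065,-0.0014,0,0,0,1],[0.0004,0.0065,-0.0014,0,0,0,1]]' >/dev/null && python3 -c "
from tgt import *
print(loc())"
```

```text
(array([160.9,  25.1,  35.9]), array([17.82,  0.59, -3.7 ]), array([-3.141,  0.007,  3.139]))
```

```bash
python3 -m jog '[[0,0,0,0,0,0,1],[0,0,0,0,0,0,1]]' >/dev/null && python3 -c "
from tgt import *
print(loc())"
```

```text
(array([160.9,  25.1,  35.9]), array([17.2 ,  1.03, -3.96]), array([-3.141,  0.007,  3.139]))
```

```bash
python3 -m jog '[[0.0001,0.002,-0.0004,0,0,0,1],[0.0001,0.002,-0.0004,0,0,0,1],[0.0001,0.002,-0.0004,0,0,0,1],[0.0001,0.002,-0.0004,0,0,0,1]]' >/dev/null && python3 -c "
from tgt import *
print(loc())"
```

```text
(array([160.8,  25.1,  36. ]), array([17.26,  0.76, -4.53]), array([-3.141,  0.008,  3.139]))
```

```bash
python3 -m jog '[[0.0001,0.0016,-0.0003,0,0,0,1],[0.0001,0.0016,-0.0003,0,0,0,1],[0.0001,0.0016,-0.0003,0,0,0,1]]' >/dev/null && python3 -c "
from tgt import *
print(loc())"; python3 -m jog '[[-0.0005,-0.008,0.002,0,0,0,1],[-0.001,-0.016,0.0035,0,0,0,1],[-0.002,-0.035,0.0075,0,0,0,1],[-0.005,-0.09,0.019,0,0,0,1],[-0.005,-0.09,0.019,0,0,0,1]]' && python3 -m jog '[[-0.05,0.036,0.155,0,0,0,1],[-0.1,0.072,0.31,0,0,0,1],[-0.1,-0.3,0.31,0,0,0,1],[-0.1,-0.45,0.31,0,0,0,1],[-0.1,-0.6,0.31,0,0,0,1]]'
python3 - <<'E'
from tgt import *
print(loc())
snap('top','t5');snap('scene','s5')
s=cv2.imread('pics/t5.png')[190:290,340:473]; s=cv2.resize(s,(532,400),interpolation=cv2.INTER_CUBIC)
w=cv2.resize(cv2.imread('pics/s5.png')[250:350,215:335],(268,223))
M_=np.zeros((400,800,3),np.uint8);M_[:,:532]=s;M_[:223,532:]=w;cv2.imwrite('pics/m6.png',M_)
E
```

```text
(array([160.8,  25.1,  35.9]), array([19.95,  1.68, -4.7 ]), array([-3.141,  0.008,  3.139]))
clock: 19.9
position: [0.4834, -0.169, 0.1368]
eef_rot: [2.831, 0.209, 1.513]
force: [-0.4, 1.0, -0.7]
width: 0.0006
grip_force: 0.0
clock: 20.52
position: [0.4545, -0.3359, 0.23]
eef_rot: [2.83, 0.209, 1.516]
force: [1.6, 0.3, -0.7]
width: 0.0003
grip_force: 0.0
(array([365.5,  24.1,  95.2]), array([-0.52,  1.36, -1.06]), array([ 3.141e+00, -1.000e-03, -3.139e+00]))
```

View pics/m6.png

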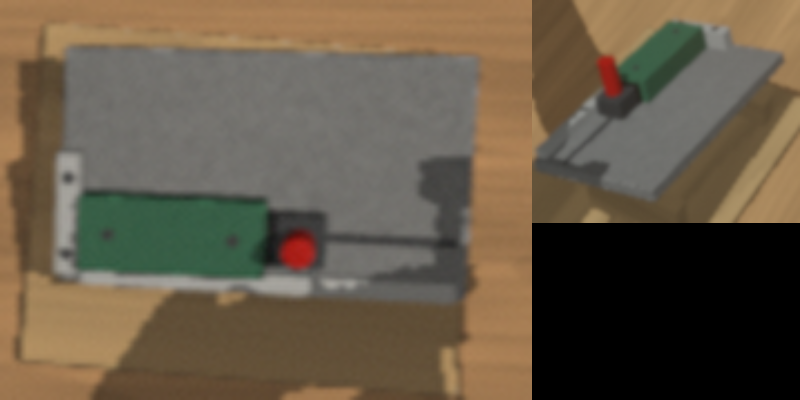

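The picture shows the blank in the corner against the stop (78,230) and the ledge, with the clamp up against its other end at (268,235). The arm is clear of everything, so I'm handing in.

```bash
python3 -m jog '[[0,0,0,0,0,0,1],[0,0,0,0,0,0,1]]' && python3 -c "
from station import arm; print(arm.close_job())"
```

```text
clock: 20.88
position: [0.4543, -0.3338, 0.2294]
eef_rot: [2.831, 0.209, 1.517]
force: [0.1, 0.2, 0.4]
width: 0.0005
grip_force: 0.0
the job is handed in; nothing more can be done
None
```

I handed the job in at 20.9 s: the green blank sits home in the corner, the clamp was pressed on it with an estimated 15 N (about 20 N at the wrist less about 4 N slide friction) and left against it, and the arm is clear; the hand-in returned no verdict.

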